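# Park the red transit pin of a slide scanner

## Task

Make the slide scanner ready for its first run: draw the red-handled transit pin straight up out of its bore and park it in the open notch of the yellow fork on the scanner's side, so that it hangs upright by its collar, well inside the notch, with the shank between the prongs. Lower it in rather than dropping it, let go, and leave the blue-handled pin in its bore and the brown bottle standing where it is.

Things in the scene. Friction and masses are not known exactly. Their poses are not given: they have to be found in the camera images.
- pin_red: Transit pin loose in either of the scanner's two 15 mm bores. Red round handle 24 mm wide, 44 tall; below, a steel collar 46 mm wide, 6 thick; steel shank 12 mm thick, 40 long; about 0.14 kg. Origin: centre of the collar's underside, z up the pin: handle 6 to 50 mm above it, shank to 40 below. The collar lies on a 56 mm square block, 75 mm above the bench; lifting 40 mm frees it. Any grip yaw.
- pin_blue: Locating pin, the same shape and size with a blue handle, in the other bore, 150 mm from the red one. Must stay. Same origin and axes.
- notch (a point): Parking notch of the white scanner (fixed, 200 x 260 mm, 30 high): gap of 24 mm between two yellow prongs (23 wide, 8 thick, tops 75 mm above bench), open above, below and outwards. Point: mid-gap at the prongs' top level, 23 mm from the closed end, 40 from the open end; the pin's origin goes here. z up, y outwards, x across. Bores at x -35, y -90 and -240 mm. Only pins rise above the prongs.
- bottle: Brown reagent jar with a white cap, 56 mm in diameter and 110 mm tall, standing loose on the bench on the scanner's other side from the notch. Must be left alone. Origin: centre of its underside, z up.
Not all that is in view belongs to the job. What is shaped like the pin_red but purple is not meant.

How it is judged:
By the outcome, as a careful person would: the job done as asked, in the order asked, and still so for the second after the job is handed in, with the robot touching nothing.
It also fails if it takes over 35 s, if anything falls off the work surface, if the arm or the gripper's body presses on something with over 40 N, if the wrist force passes 120 N, or if a joint passes its speed limit or range.

## Robot

A 6-joint arm with a two-finger parallel gripper is mounted at the origin on the work surface. World frame = base frame: x ahead of the robot, y to its left, z up, the work surface at z = 0. Lengths are in m, angles in rad, forces in N, time in s.
With the tool pointing down it reaches from about 0.325 to 0.75 m from the base axis. Payload 7.6 kg.
Tool frame: the origin (TCP) lies on the centre line of the jaws, within the pads' length; the fingertips stand 25 mm ahead of it and the grasp point (between the pads) lies 6 mm ahead of it; z points along the fingers, y is the direction in which the jaws open and shut (so a half turn about z gives the same grasp; the last joint's range is limited). The gripper opens to 85 mm and grips with 20 to 120 N. Pads are 22 mm wide; open, the fingers measure 114 mm over their backs; the gripper's body (76 mm by 85 mm) begins 54 mm behind the grasp point. The pads swing forward as they close: fully open they stand 13 mm farther back than shut.
Start: joints at [-1.312, 0.052, 1.401, -0, 1.689, -0.07], TCP at [0.17, -0.497, 0.256] pointing down, gripper open.
Joint ranges: [-2.9, 2.9], [-0.91, 2.17], [0.12, 2.37], [-1.06, 4.2], [0.26, 2.73], [-2.93, 2.93]. Speed limits (rad/s): [2.57, 2.57, 3.01, 3.14, 3.14, 3.14].

## Interface

Orientations are given as a unit quaternion [x, y, z, w].
In Python, from rig import get_state, read_camera, calibration, finish_job gives the robot as it stands. The module is installed in compiled form; this text tells all that it offers.
- The arm moves only by the shell command python3 -m crank 'ROWS' [OPENING]. ROWS is JSON, one flat list of numbers, 4 for each row, row after row: the shift along the tool's x, y, z in units of 500 mm (1.0 is 500 mm), then the turn about the tool's z in units of 90 degrees (1.0 is 90 degrees). In form: [x, y, z, spin, x, y, z, spin, ...]. A call has 1 to 10 rows; each row shifts and turns the commanded pose from where the row before left it, along the tool's axes as they then stand; what a row does not reach is not made up. A row lasts 1/8 s, in which the tool goes at most 62.5 mm and 10.7 degrees, less where a joint would pass 70% of its speed; a pose out of reach is approached as far as the arm can. A call with a number of a shift or a turn outside -1 to 1 is refused whole. A call with a gripper value outside its range is refused whole. OPENING is the opening, from -1 (shut) to 1 (fully open), set as the call begins (- or left out, the last holds). The fingers move at their own pace and stop on an object; the grip force is fixed at half the most. Time passes only in rows, so rows that do not move let the fingers close. It gives the time, the measured TCP pose, the force and the opening at its end, in the units of the state.
- get_state(): the state, without advancing time (a new reading comes with each control period).
- read_camera(name): name is "scene" or "top" or "wrist"; returns the picture (384x512x3 uint8, red, green, blue); there is no depth.
- calibration(name): a dict with "K" (3x3 intrinsics, pixels), "R" (3x3) and "t" (3): a world point X has camera coordinates R X + t. Camera axes: x right, y down, z forward; pixel columns grow to the right and rows downward; lengths in m; the calibration is good to about 2 mm. A picture is of the moment at which its call begins: read the wrist's pose just before it. calibration takes no time and is no camera call; for the wrist camera it gives the pose at the moment of the call.
- finish_job(): hands the job in, once; it reports no verdict.
The state is a dict: "t": time; "q": joint angles; "dq": joint speeds; "effort": joint torques, N m; "tool_pos": TCP position; "tcp_rot": TCP orientation; "wrist_force": force on the tool from outside, world axes, zero at the start; "ft_torque": the same for the moment, N m; "width": finger opening in m.
Only numpy, scipy, OpenCV 4.12 (cv2) and the standard library are available. Lean on these libraries where they do the work, as an engineer would, in place of code of your own. Each camera call takes 0.05 s, during which the arm holds its last target.

## Working session

There is one attempt and no reset: what is moved stays moved. The work goes in short steps, Python scripts to look and compute and a shell command to move; the robot and the scene stay as the last step left them, time stands still between calls to the robot, and variables do not carry over. Pictures are saved under pics/ and viewed, and the job is handed in when it is done.

```bash
mkdir -p pics; ls; python3 - <<'E'
from rig import *
import cv2,numpy as np
s=get_state();print({k:np.round(v,4).tolist() for k,v in s.items()})
for n in("scene","top"):
    c=calibration(n);print(n,np.round(c["K"],1).tolist(),np.round(c["R"],3).tolist(),np.round(c["t"],3).tolist())
    im=read_camera(n);cv2.imwrite(f"pics/{n}0.png",im[:,:,::-1])
E
```

```text
pics
{'t': 0.0, 'q': [-1.3123, 0.0528, 1.4018, -0.0, 1.6886, -0.0703], 'dq': [-0.0007, 0.0003, 0.0007, -0.0003, 0.0001, -0.0005], 'effort': [0.0006, -38.1666, -36.0188, -0.0, 0.0061, 0.0], 'tool_pos': [0.1695, -0.4966, 0.2555], 'tcp_rot': [0.9865, 0.1636, -0.0001, -0.0008], 'wrist_force': [0.4368, -0.4676, -0.6719], 'ft_torque': [0.0038, -0.0129, 0.0287], 'width': 0.0855}
scene [[442.0, 0.0, 251.8], [0.0, 442.0, 191.7], [0.0, 0.0, 1.0]] [[-0.597, 0.802, 0.002], [0.659, 0.491, -0.57], [-0.458, -0.338, -0.822]] [0.39, -0.334, 1.136]
top [[410.4, 0.0, 255.1], [0.0, 410.4, 186.8], [0.0, 0.0, 1.0]] [[0.025, -1.0, 0.012], [-0.996, -0.026, -0.081], [0.081, -0.01, -0.997]] [-0.042, 0.573, 0.912]
```

View pics/scene0.png

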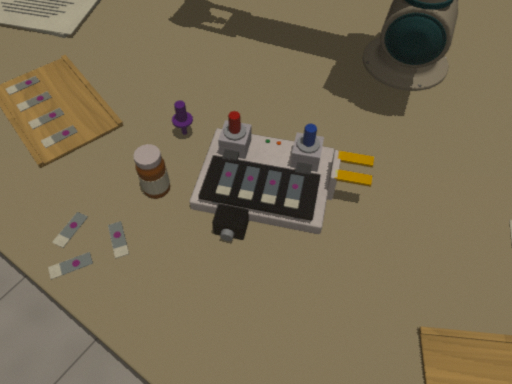

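View pics/top0.png

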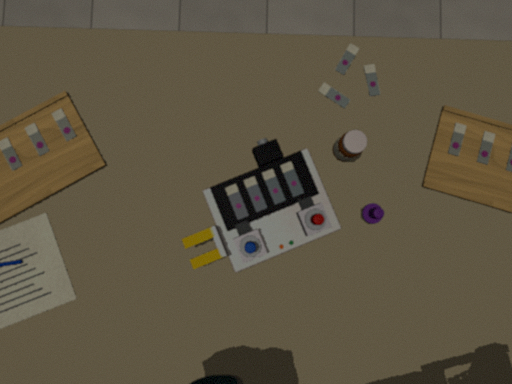

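The top view shows the red pin at (317,219), the blue one at (251,247) and a purple look-alike off the scanner at (373,213). The yellow prongs are at about (205,249). The red pin in a scanner bore is the one meant. I'll confirm that in a crop and measure.

```bash
cat > h.py <<'E'
import numpy as np,cv2
from rig import *
def ray(c,uv,z):
    K,R,t=c["K"],c["R"],c["t"];C=-R.T@t;d=R.T@np.linalg.inv(K)@np.array([uv[0],uv[1],1.]);return C+d*(z-C[2])/d[2]
def proj(c,X):
    p=c["K"]@(c["R"]@np.asarray(X)+c["t"]);return p[:2]/p[2]
def tri(c1,u1,c2,u2):
    A=[]
    b=[]
    for c,u in((c1,u1),(c2,u2)):
        R,t=c["R"],c["t"];C=-R.T@t;d=R.T@np.linalg.inv(c["K"])@np.array([u[0],u[1],1.]);d/=np.linalg.norm(d);P=np.eye(3)-np.outer(d,d);A.append(P);b.append(P@C)
    return np.linalg.solve(sum(A),sum(b))
def mask(im,col):
    h=cv2.cvtColor(im,cv2.COLOR_RGB2HSV);H,S,V=cv2.split(h)
    if col=="red":m=((H<8)|(H>172))&(S>170)&(V>70)
    if col=="blue":m=(H>105)&(H<125)&(S>150)&(V>50)
    if col=="yellow":m=(H>18)&(H<30)&(S>200)&(V>120)
    return m.astype(np.uint8)
def blobs(m,amin=30):
    n,l,s,c=cv2.connectedComponentsWithStats(m)
    return [(int(s[i,4]),c[i],s[i,:4].tolist(),l==i) for i in range(1,n) if s[i,4]>=amin]
E
python3 - <<'E'
from h import *
im={n:cv2.imread(f"pics/{n}0.png")[:,:,::-1].copy() for n in("scene","top")}
c={n:calibration(n) for n in im}
pts={}
for col in("red","blue","yellow"):
    for n in im:
        b=blobs(mask(im[n],col));
        for a,ce,bb,l in b:
            print(col,n,a,np.round(ce,1),bb)
            if col=="yellow":
                r=cv2.minAreaRect(np.argwhere(l)[:,::-1].astype(np.float32));bp=cv2.boxPoints(r)
                print("  box",np.round(bp,1).tolist(), [np.round(ray(c[n],p,.075)[:2],4).tolist() for p in bp])
        if col!="yellow":pts[col,n]=max(b,key=lambda x:x[0])[1]
    if col!="yellow":print(col,"tri (handle mid ~.103)",tri(c["scene"],pts[col,"scene"],c["top"],pts[col,"top"]))
t=cv2.resize(im["top"][190:290,170:400],None,fx=3.4,fy=3.4,interpolation=cv2.INTER_CUBIC)
s=cv2.resize(im["scene"][90:230,160:390],None,fx=3.4,fy=3.4,interpolation=cv2.INTER_CUBIC)
cv2.imwrite("pics/ctop.png",t[:,:,::-1]);cv2.imwrite("pics/cscene.png",s[:,:,::-1])
E
```

```text
red scene 151 [234.6 120.2] [229, 111, 11, 22]
red top 81 [317.8 218.9] [313, 214, 11, 10]
red tri (handle mid ~.103) [ 0.5034564  -0.15631109  0.10879598]
blue scene 65 [310.6 128.4] [306, 125, 10, 8]
blue top 89 [249.9 247. ] [245, 242, 11, 11]
blue top 50 [ 10.5 262.7] [0, 260, 21, 6]
blue tri (handle mid ~.103) [ 0.44396822 -0.01854506  0.12264385]
yellow scene 303 [356.2 157.9] [339, 152, 35, 14]
  box [[337.8999938964844, 159.5], [339.3999938964844, 150.6999969482422], [373.6000061035156, 156.39999389648438], [372.1000061035156, 165.1999969482422]] [[0.4402, 0.0489], [0.4193, 0.04], [0.392, 0.1007], [0.4131, 0.1087]]
yellow scene 321 [354.2 176.9] [337, 170, 35, 15]
  box [[336.6000061035156, 178.60000610351562], [338.29998779296875, 169.1999969482422], [372.0, 175.39999389648438], [370.29998779296875, 184.6999969482422]] [[0.4816, 0.0702], [0.4605, 0.0616], [0.4351, 0.12], [0.4564, 0.1277]]
yellow top 263 [196.8 237.8] [183, 229, 29, 19]
  box [[181.6999969482422, 239.0], [208.39999389648438, 228.0], [211.89999389648438, 236.60000610351562], [185.1999969482422, 247.60000610351562]] [[0.4547, 0.126], [0.4793, 0.0702], [0.4613, 0.0621], [0.4368, 0.1178]]
yellow top 257 [204.9 258.5] [191, 250, 29, 19]
  box [[190.0, 259.79998779296875], [216.39999389648438, 248.6999969482422], [220.0, 257.1000061035156], [193.5, 268.20001220703125]] [[0.4114, 0.1068], [0.4361, 0.0516], [0.4186, 0.0435], [0.394, 0.0987]]
```

View pics/ctop.png

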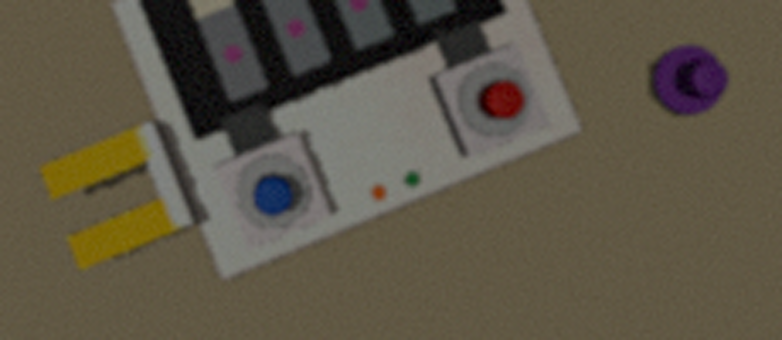

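View pics/cscene.png

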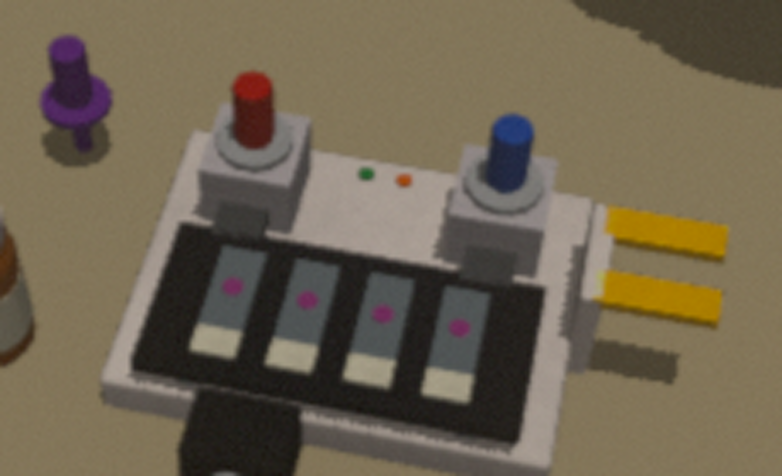

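The crops confirm it. The red-handled pin sits in the far scanner bore, and the purple one stands off the scanner. Ray checks agree as well: the prongs come out 61 mm long, and notch + (-35,-90) and notch + (-35,-240) land within about 1 mm of the blue and red points. Next I turn the jaws to lie across the notch.

```bash
python3 -m crank '[0,0,0,-0.1055,0,0,0,-0.1055,0,0,0,-0.1055,0,0,0,-0.1055,0,0,0,-0.1055,0,0,0,-0.1055,0,0,0,-0.1055,0,0,0,-0.1055,0,0,0,-0.1055,0,0,0,-0.1055]' 1
cat > go.py <<'E'
import sys
from h import *
from scipy.spatial.transform import Rotation as Ro
s=get_state();R=Ro.from_quat(s["tcp_rot"]).as_matrix();T=np.array(eval(sys.argv[1]))
print("R",R.round(3).tolist(),"yaw y",np.degrees(np.arctan2(R[1,1],R[0,1])).round(2),"pos",s["tool_pos"])
print("units",(R.T@(T-s["tool_pos"])/.5).round(4))
E
python3 go.py '[.504,-.156,.20]'
```

```text
t: 1.35
tool_pos: [0.1695, -0.4967, 0.2558]
tcp_rot: [0.544, 0.839, 0.0, -0.0]
wrist_force: [-0.2, -0.6, -0.4]
width: 0.0855
R [[-0.408, 0.913, -0.0], [0.913, 0.408, 0.001], [0.001, 0.0, -1.0]] yaw y 24.1 pos [ 0.16950372 -0.49671475  0.25579386]
units [0.3487 0.8889 0.1121]
```

```bash
python3 -m crank '[0.035,0.089,0,0,0.035,0.089,0,0,0.035,0.089,0,0,0.035,0.089,0.01,0,0.035,0.089,0.01,0,0.035,0.089,0.01,0,0.035,0.089,0.01,0,0.035,0.089,0.01,0,0.034,0.089,0.01,0,0.035,0.088,0.01,0]' 
python3 -m crank '[0,0,0,0,0,0,0,0]'
python3 - <<'E'
from h import *
s=get_state();c=calibration("wrist");im=read_camera("wrist");cv2.imwrite("pics/w1.png",im[:,:,::-1])
C=-c["R"].T@c["t"];print(C)
b=blobs(mask(im,"red"));
for a,ce,bb,l in b: print(a,ce,bb,ray(c,ce,.12))
t=read_camera("top");cv2.imwrite("pics/t1.png",t[:,:,::-1])
E
```

```text
t: 2.6
tool_pos: [0.5067, -0.1566, 0.2207]
tcp_rot: [0.546, 0.838, -0.0, -0.0]
wrist_force: [0.7, -0.9, 0.0]
width: 0.0853
t: 2.85
tool_pos: [0.5056, -0.1581, 0.2209]
tcp_rot: [0.546, 0.838, -0.0, -0.0]
wrist_force: [-0.3, -1.3, 0.1]
width: 0.0854
[ 0.47643437 -0.09362949  0.33741838]
706 [254.03541076 198.7223796 ] [239, 185, 31, 29] [ 0.50301842 -0.15677162  0.12      ]
```

View pics/w1.png

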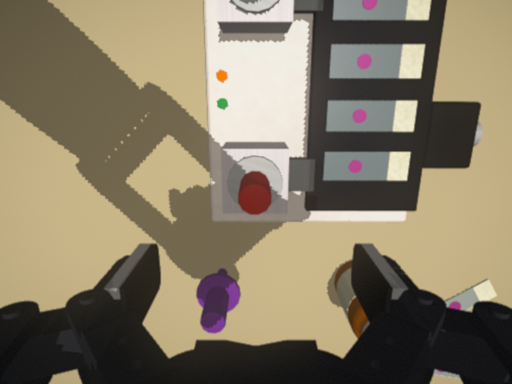

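The wrist view shows the red handle at (255,195), with the purple pin at (215,300) and the bottle at (355,290), both behind it. I'll check the clearances before going down.

```bash
python3 - <<'E'
from h import *
c=calibration("top");cs=calibration("scene")
print("bottle cap",ray(c,(354,141),.11),ray(cs,(148,157),.11)); print("purple",ray(c,(376,212),.10),ray(c,(372,214),.04))
E
python3 go.py '[.5035,-.1567,.111]'
```

```text
bottle cap [ 0.66863747 -0.23141285  0.11      ] [ 0.67223255 -0.22462358  0.11      ]
purple [ 0.52171696 -0.28080968  0.1       ] [ 0.51865563 -0.29023441  0.04      ]
R [[-0.402, 0.916, -0.0], [0.916, 0.402, -0.0], [-0.0, -0.0, -1.0]] yaw y 23.71 pos [ 0.50535282 -0.15875939  0.22141024]
units [ 0.0053 -0.0017  0.2208]
```

```bash
python3 -m crank '[0.005,-0.002,0.04,0,0,0,0.04,0,0,0,0.04,0,0,0,0.035,0,0,0,0.03,0,0,0,0.02,0,0,0,0.014,0,0,0,0,0,0,0,0,0]' 
python3 go.py '[.5035,-.1567,.111]'
python3 - <<'E'
from h import *
im=read_camera("wrist");cv2.imwrite("pics/w2.png",im[:,:,::-1])
E
```

```text
t: 4.08
tool_pos: [0.5043, -0.1561, 0.1124]
tcp_rot: [0.546, 0.838, 0.0, 0.001]
wrist_force: [0.0, -0.7, 0.4]
width: 0.0851
R [[-0.403, 0.915, 0.001], [0.915, 0.403, -0.0], [-0.001, 0.001, -1.0]] yaw y 23.79 pos [ 0.50429931 -0.15613454  0.11239549]
units [-0.0004 -0.0019  0.0028]
```

View pics/w2.png

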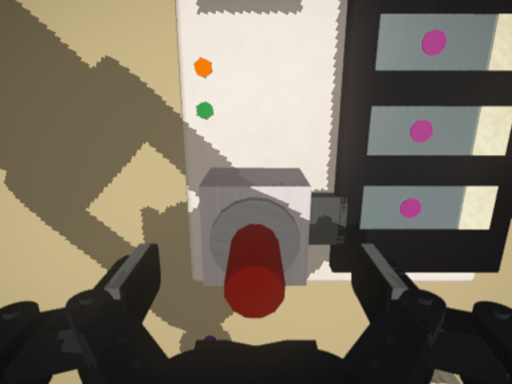

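The red handle, with its top at about (254,290), is centred between the open jaws. I close on it.

```bash
python3 -m crank '[0,-0.002,0,0,0,0,0,0,0,0,0,0,0,0,0,0,0,0,0,0,0,0,0,0,0,0,0,0,0,0,0,0]' -1
python3 -m crank '[0,0,0,0,0,0,0,0]'
```

```text
t: 5.12
tool_pos: [0.5032, -0.1565, 0.112]
tcp_rot: [0.546, 0.838, -0.0, 0.0]
wrist_force: [-0.1, -0.3, 3.9]
width: 0.0229
t: 5.38
tool_pos: [0.5032, -0.1565, 0.112]
tcp_rot: [0.546, 0.838, -0.0, 0.0]
wrist_force: [-0.4, -0.7, 4.1]
width: 0.0226
```

```bash
python3 -m crank '[0,0,-0.01,0,0,0,-0.02,0,0,0,-0.025,0,0,0,-0.025,0,0,0,-0.03,0,0,0,-0.03,0]'
python3 -m crank '[0,0,-0.03,0,0,0,-0.03,0,0,0,-0.03,0,0,0,0,0,0,0,0,0]'
python3 - <<'E'
from h import *
for n in("wrist","scene"):
    im=read_camera(n)
    if n=="scene": im=cv2.resize(im[70:220,140:390],None,fx=3,fy=3)
    cv2.imwrite(f"pics/{n}3.png",im[:,:,::-1])
E
```

```text
t: 6.12
tool_pos: [0.5031, -0.1565, 0.1831]
tcp_rot: [0.546, 0.838, 0.0, 0.0]
wrist_force: [0.7, -0.0, -1.2]
width: 0.0226
t: 6.75
tool_pos: [0.5029, -0.1564, 0.2262]
tcp_rot: [0.546, 0.838, -0.0, -0.0]
wrist_force: [-0.1, 0.1, -1.7]
width: 0.0228
```

View pics/wrist3.png

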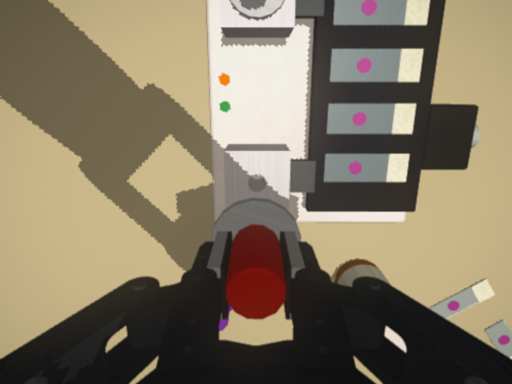

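View pics/scene3.png

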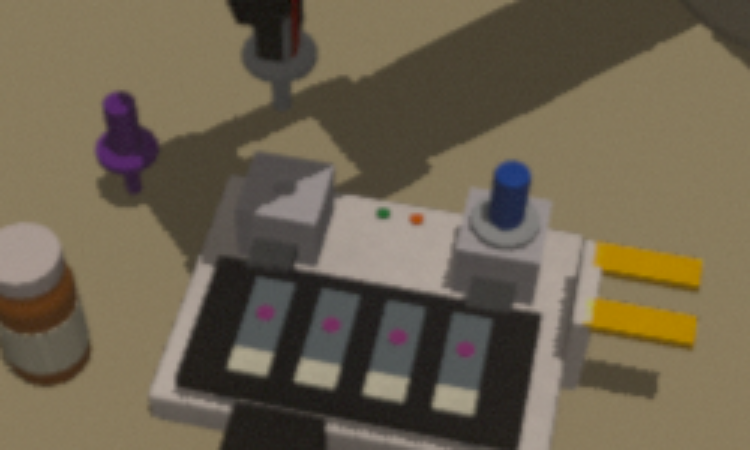

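The pin is out and held upright, the scanner is empty at that bore, and blue is undisturbed. Chaining from the bore puts the notch at (.4396,.0776). The prong images gave (.440,.077), so the two agree. I cross above the blue pin.

```bash
python3 go.py '[.4397,.0774,.2262]'
```

```text
R [[-0.403, 0.915, -0.001], [0.915, 0.403, 0.001], [0.001, -0.001, -1.0]] yaw y 23.79 pos [ 0.50279186 -0.15633416  0.22591801]
units [ 4.787e-01  7.310e-02 -1.000e-04]
```

```bash
python3 -m crank '[0.02,0.02,0,0,0.045,0.02,0,0,0.06,0.02,0,0,0.065,0.013,0,0,0.065,0,0,0,0.065,0,0,0,0.06,0,0,0,0.05,0,0,0,0.03,0,0,0,0.019,0,0,0]'
python3 -m crank '[0,0,0,0,0,0,0,0]'; python3 go.py '[.4397,.0774,.2262]'
python3 - <<'E'
from h import *
c=calibration("wrist")
im=read_camera("wrist");cv2.imwrite("pics/w4.png",im[:,:,::-1])
t=read_camera("top");cv2.imwrite("pics/t4.png",cv2.resize(t[190:310,150:330],None,fx=4,fy=4)[:,:,::-1])
for a,ce,bb,l in blobs(mask(im,"yellow")):
    r=cv2.minAreaRect(np.argwhere(l)[:,::-1].astype(np.float32));bp=cv2.boxPoints(r)
    print(a,np.round(bp).tolist(),[ray(c,p,.075)[:2].round(4).tolist() for p in bp])
E
```

```text
t: 8.1
tool_pos: [0.4396, 0.0782, 0.2267]
tcp_rot: [0.546, 0.838, -0.0, 0.0]
wrist_force: [0.1, 0.0, 0.0]
width: 0.0229
t: 8.35
tool_pos: [0.4401, 0.077, 0.2267]
tcp_rot: [0.546, 0.837, -0.0, 0.0]
wrist_force: [-0.2, 0.5, -0.8]
width: 0.0224
R [[-0.403, 0.915, -0.0], [0.915, 0.403, -0.0], [-0.0, -0.0, -1.0]] yaw y 23.75 pos [0.44007308 0.0770008  0.22671191]
units [ 0.001  -0.0004  0.001 ]
1875 [[214.0, 135.0], [240.0, 135.0], [240.0, 212.0], [214.0, 212.0]] [[0.3917, 0.1005], [0.4112, 0.1091], [0.4375, 0.0474], [0.4166, 0.0382]]
1875 [[269.0, 135.0], [296.0, 135.0], [296.0, 212.0], [269.0, 212.0]] [[0.433, 0.1188], [0.4533, 0.1277], [0.4825, 0.0673], [0.4608, 0.0577]]
```

View pics/w4.png

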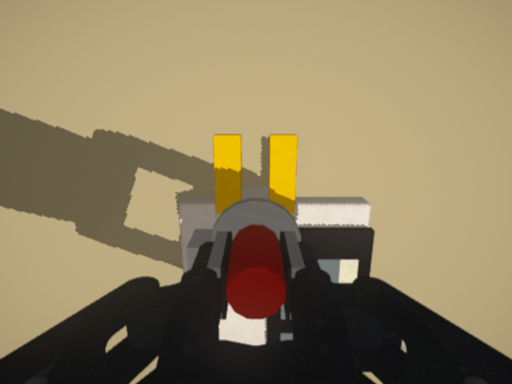

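View pics/t4.png

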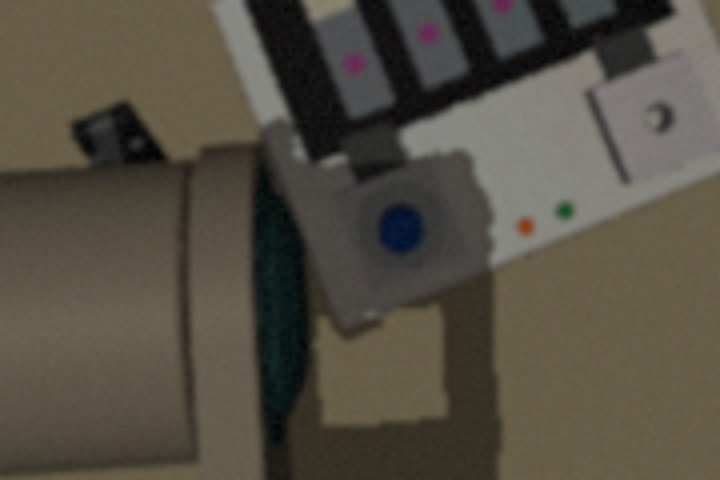

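The wrist view puts the gap at cols 240–269 (mid 255), the pin at 255, and the open end at row 135. From it the notch is (.438,.077), within 2 mm of the earlier value, so I aim for (.439,.077) and lower the shank in, stopping short for a check.

```bash
python3 -m crank '[0.001,-0.002,0.03,0,0,0,0.03,0,0,0,0.03,0,0,0,0.02,0,0,0,0.02,0,0,0,0.02,0,0,0,0.02,0,0,0,0.02,0,0,0,0.02,0,0,0,0,0]'
python3 -m crank '[0,0,0,0]'; python3 go.py '[.439,.0772,.112]'
python3 - <<'E'
from h import *
im=read_camera("wrist");cv2.imwrite("pics/w5.png",im[:,:,::-1])
t=read_camera("scene");cv2.imwrite("pics/s5.png",cv2.resize(t[80:220,250:420],None,fx=4,fy=4)[:,:,::-1])
E
```

```text
t: 9.7
tool_pos: [0.4383, 0.0774, 0.1208]
tcp_rot: [0.546, 0.838, -0.001, -0.001]
wrist_force: [-1.0, 0.1, -1.9]
width: 0.0228
t: 9.82
tool_pos: [0.4389, 0.0775, 0.1221]
tcp_rot: [0.546, 0.838, 0.0, 0.0]
wrist_force: [1.0, -0.3, -0.5]
width: 0.0229
R [[-0.403, 0.915, 0.001], [0.915, 0.403, -0.0], [-0.0, 0.0, -1.0]] yaw y 23.79 pos [0.43894269 0.07750641 0.12207273]
units [-0.0006 -0.0002  0.0201]
```

View pics/w5.png

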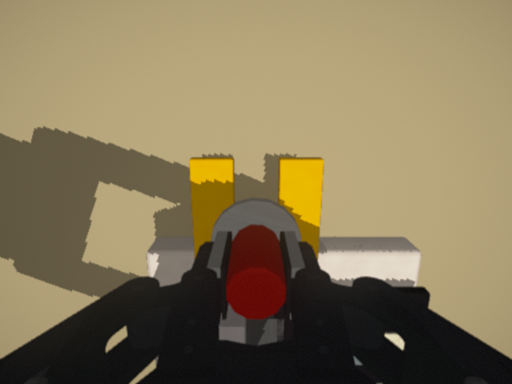

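View pics/s5.png

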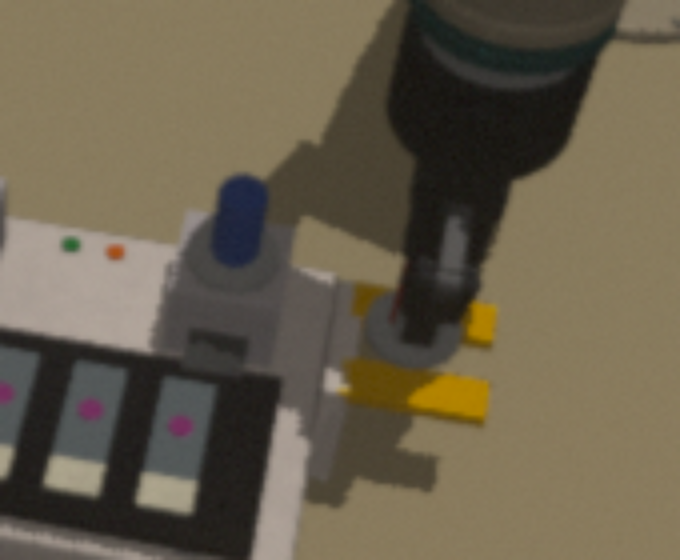

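The gap (cols 234–279, mid 256.5) and the collar (256) line up, so the shank is between the prongs. The collar is about 10 mm above them, and I lower gently.

```bash
python3 -m crank '[0,0,0.005,0,0,0,0.004,0,0,0,0.003,0,0,0,0.003,0,0,0,0,0,0,0,0,0]'
python3 -m crank '[0,0,0.002,0,0,0,0,0,0,0,0,0]'
```

```text
t: 10.68
tool_pos: [0.4388, 0.0775, 0.1143]
tcp_rot: [0.546, 0.838, -0.0, 0.0]
wrist_force: [1.4, -0.6, -0.2]
width: 0.0229
t: 11.05
tool_pos: [0.4387, 0.0775, 0.1133]
tcp_rot: [0.546, 0.838, -0.0, 0.0]
wrist_force: [-0.2, -0.4, -1.2]
width: 0.0227
```

```bash
python3 -m crank '[0,0,0.002,0,0,0,0,0,0,0,0,0]'
python3 -m crank '[0,0,0.001,0,0,0,0,0,0,0,0,0]'
```

```text
t: 11.42
tool_pos: [0.4388, 0.0775, 0.1123]
tcp_rot: [0.546, 0.838, -0.0, 0.0]
wrist_force: [-0.2, 0.0, -1.6]
width: 0.0225
t: 11.8
tool_pos: [0.4388, 0.0775, 0.112]
tcp_rot: [0.546, 0.838, 0.0, 0.0]
wrist_force: [-1.1, -1.3, 2.8]
width: 0.0226
```

The force has risen from about -1.5 to +2.8 N at z 0.112, exactly the height expected for the collar to be seated. I press 0.5 mm more, then release.

```bash
python3 -m crank '[0,0,0.001,0,0,0,0,0,0,0,0,0]'
python3 -m crank '[0,0,0,0,0,0,0,0,0,0,0,0,0,0,0,0,0,0,0,0,0,0,0,0,0,0,0,0]' 1
python3 - <<'E'
from h import *
im=read_camera("wrist");cv2.imwrite("pics/w6.png",im[:,:,::-1])
E
```

```text
t: 12.18
tool_pos: [0.4388, 0.0775, 0.112]
tcp_rot: [0.546, 0.838, 0.0, 0.0]
wrist_force: [-4.1, -0.8, 6.0]
width: 0.0222
t: 13.05
tool_pos: [0.4387, 0.0775, 0.1113]
tcp_rot: [0.546, 0.838, -0.0, 0.0]
wrist_force: [0.3, 0.7, -0.2]
width: 0.0853
```

View pics/w6.png

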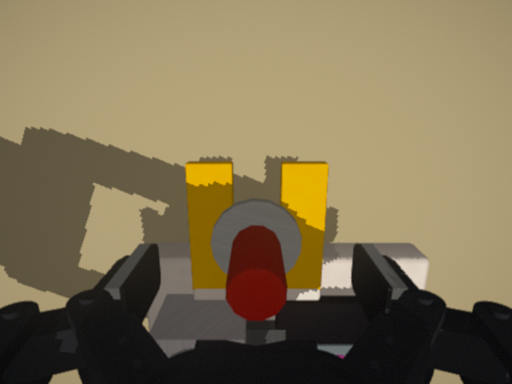

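The pin stands released at (256,240), with its collar resting on both prongs, and the jaws are clear of it. I retreat straight up.

```bash
python3 -m crank '[0,0,-0.02,0,0,0,-0.04,0,0,0,-0.05,0,0,0,-0.05,0,0,0,-0.05,0,0,0,-0.04,0,0,0,-0.02,0]'
python3 -m crank '[-0.06,0.06,0,0,-0.08,0.08,0,0,-0.08,0.08,0,0,-0.06,0.06,0,0,-0.02,0.02,0,0,0,0,0,0,0,0,0,0]'
python3 - <<'E'
from h import *
c={n:calibration(n) for n in("scene","top")};im={n:read_camera(n) for n in c}
for n in c:
    for col in("red","blue"):
        for a,ce,bb,l in blobs(mask(im[n],col)): print(n,col,a,ce.round(1),bb,ray(c[n],ce,.115).round(4))
cv2.imwrite("pics/s7.png",cv2.resize(im["scene"][80:230,120:390],None,fx=2.9,fy=2.9)[:,:,::-1])
cv2.imwrite("pics/t7.png",cv2.resize(im["top"][110:290,170:400],None,fx=3.3,fy=3.3)[:,:,::-1])
E
```

```text
t: 13.98
tool_pos: [0.439, 0.0775, 0.2481]
tcp_rot: [0.546, 0.838, 0.001, 0.001]
wrist_force: [-1.3, 0.3, -0.6]
width: 0.0853
t: 14.85
tool_pos: [0.636, 0.0011, 0.2463]
tcp_rot: [0.546, 0.838, -0.0, -0.0]
wrist_force: [-0.2, -0.3, -0.2]
width: 0.0853
scene red 185 [355.4 155.1] [349, 146, 14, 21] [0.4441 0.0805 0.115 ]
scene blue 47 [310.3 128.6] [306, 125, 10, 8] [ 0.4379 -0.0209  0.115 ]
top blue 52 [ 10.5 262.6] [0, 260, 22, 6] [0.4011 0.4611 0.115 ]
```

View pics/s7.png

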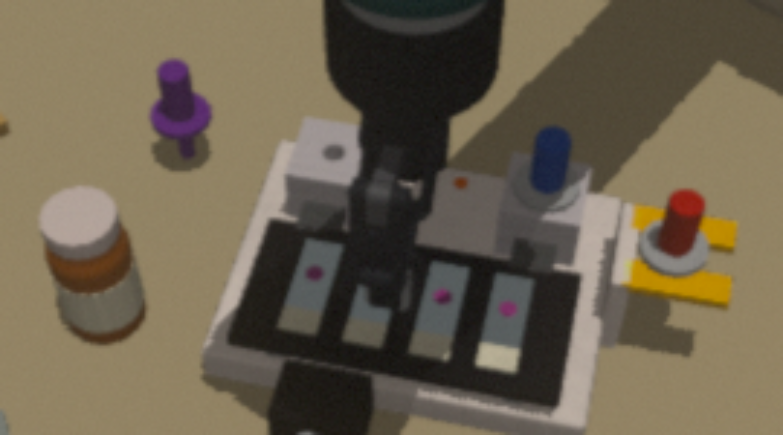

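View pics/t7.png

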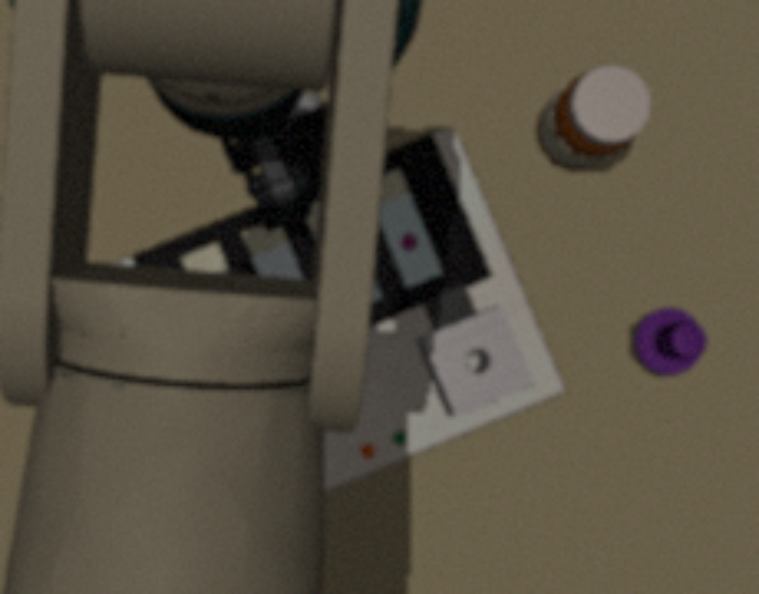

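The red pin hangs upright between the prongs at scene-crop (680,240). Blue is in its bore at (310,128) as before, the bottle is where it was, and the far bore is empty. The arm is clear of everything and still.

```bash
python3 -c "
from rig import *
print(finish_job())"
```

```text
the job is handed in; nothing more can be done
None
```

The red pin is parked in the yellow fork's notch, and the job is handed in at about 15 s of robot time. I drew it straight up out of the far bore, carried it over the blue pin and lowered it in until the collar touched (about 3 to 6 N). Then I let go and backed the arm clear.

**Last checks:**
- **Red pin:** the scene view shows it upright, with its collar on both prongs. The wrist view after release showed it centred in the gap, about 40 mm from the open end.
- **Blue pin:** it is in its bore, within 0.5 px of where it started in the scene view.
- **Bottle:** it looks untouched in both views. I did not re-measure its position.
- **Arm:** clear of everything, with the wrist force near zero.

**What disagreed or was not checked:**
- The notch position from the different views differed by up to about 2 mm, so I aimed between them. The gap leaves 6 mm on each side of the shank.
- In the last top view the arm hid the fork and the blue pin, so those final checks rest on the scene and wrist views.

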